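# Stir the drying beads and open the push-and-turn storage bottle

### The job

The drying beads in the glass beaker are going back into their brown storage bottle. Take the glass rod out of the stand, stir the beads round with it until every bead has been shifted well away from where it lay, and then let go of the rod, leaving it standing or leaning in the beaker. Then open the bottle's push-and-turn safety cap (press it down, twist it counter-clockwise while it is down, lift it off) and finish still holding the cap upright a few centimetres straight above the open bottle, with the beads still in the beaker, and the beaker and everything else on the bench left where it was.

Things in the scene. Friction and masses are not known exactly. Their poses are not given: they have to be found in the camera images.
- rod: Clear glass stirring rod, 9 mm diameter, 200 mm long, black rubber tip at the lower end, teal band at the upper end; about 35 g. Origin: centre of the lower end; z runs up along the rod. It starts upright in the stand's middle hole (12 mm wide, 40 mm deep), its lower end 8 mm and its top 208 mm above the bench.
- rod_grip (a point): Point on the rod's axis 145 mm above its lower end, a good height to grip it.
- stand: White rod stand fixed to the bench, a block 56 (x) by 150 (y) by 48 mm high; origin at the centre of its underside. The rod stands in its middle; a spatula (top at 123 mm) and a red-bulbed pipette (top at 112 mm) are fixed in it 50 mm to either side along its y, so grip the rod with the fingers closing along the stand's x.
- beaker: Clear glass beaker, 80 mm outer diameter, 110 mm high, 3 mm wall (inner radius about 36 mm), 5 mm bottom, standing in a teal weight ring 128 mm wide and 22 mm high that is one piece with it; 0.85 kg together, loose on the bench. Origin: centre of its underside.
- beaker_floor (a point): Centre of the beaker's inner floor, 5 mm above the bench.
- beaker_rim (a point): Centre of the beaker's mouth, 110 mm above the bench.
- bead0_center (a point): Centre of a blue drying bead, a smooth glazed 18 mm ball, 10 g. The six beads (three blue, three white) start on the beaker's floor in a ring of 25 mm radius about its axis, 7 mm gaps between them, the middle free. A rod circling at about 25 mm radius pushes them round ahead of it; circles under 20 mm only press them against the wall.
- bead1_center (a point): Centre of a blue drying bead, a smooth glazed 18 mm ball, 10 g. The six beads (three blue, three white) start on the beaker's floor in a ring of 25 mm radius about its axis, 7 mm gaps between them, the middle free. A rod circling at about 25 mm radius pushes them round ahead of it; circles under 20 mm only press them against the wall.
- bead2_center (a point): Centre of a blue drying bead, a smooth glazed 18 mm ball, 10 g. The six beads (three blue, three white) start on the beaker's floor in a ring of 25 mm radius about its axis, 7 mm gaps between them, the middle free. A rod circling at about 25 mm radius pushes them round ahead of it; circles under 20 mm only press them against the wall.
- bead3_center (a point): Centre of a white drying bead, a smooth glazed 18 mm ball, 10 g. The six beads (three blue, three white) start on the beaker's floor in a ring of 25 mm radius about its axis, 7 mm gaps between them, the middle free. A rod circling at about 25 mm radius pushes them round ahead of it; circles under 20 mm only press them against the wall.
- bead4_center (a point): Centre of a white drying bead, a smooth glazed 18 mm ball, 10 g. The six beads (three blue, three white) start on the beaker's floor in a ring of 25 mm radius about its axis, 7 mm gaps between them, the middle free. A rod circling at about 25 mm radius pushes them round ahead of it; circles under 20 mm only press them against the wall.
- bead5_center (a point): Centre of a white drying bead, a smooth glazed 18 mm ball, 10 g. The six beads (three blue, three white) start on the beaker's floor in a ring of 25 mm radius about its axis, 7 mm gaps between them, the middle free. A rod circling at about 25 mm radius pushes them round ahead of it; circles under 20 mm only press them against the wall.
- bottle: Brown storage bottle, 72 mm diameter, clamped in a holder fixed to the bench (base 116 mm square, 10 mm thick; jaws to 52 mm high). Origin: on the bottle's axis at bench level. Shoulder at 108 mm height, 60 mm wide. Neck 34 mm wide, with three catches out to 44 mm, ends at 132 mm. Its x axis marks the cap's locked direction.
- bottle_mouth (a point): Centre of the top of the bottle's neck, 132 mm above the bench.
- cap: White ribbed push-and-turn cap, 57 mm diameter, 32 mm high, 45 g, teal counter-clockwise arrows on top. Origin: centre of its lower edge; z up. Locked: lower edge 114.5 mm above the bench, its x axis along the bottle's x. A spring pushes it up (6 N locked, 12 N fully down). Locked, it can be neither pulled off nor turned; press it down 4 mm or more (it bottoms at 6.5 mm) to turn it.
- cap_top (a point): Centre of the cap's top face, 32 mm above its lower edge. Held down, the cap turns counter-clockwise (from above). From 34 degrees on, up to a stop at 84 degrees, its three inner lugs are in the gaps of the catches and it lifts straight off; 60 degrees is the middle. No screw thread: it does not rise by turning, but the spring lifts it a few mm once free.
- petri: Glass Petri dish with lid, 94 mm diameter, 16 mm high; leave it alone. Origin: centre of its underside.
- slide_box: Blue slide box, 92 x 177 x 36 mm; leave it alone. Origin: centre of its underside.
- dropper: Brown dropper bottle with black top, 42 mm diameter, 108 mm high; leave it alone. Origin: centre of its underside.
- stain_jar: Purple jar with red lid, 60 mm diameter, 85 mm high; leave it alone. Origin: centre of its underside.
- forceps: Steel forceps lying flat, 130 mm long, 20 mm wide, 8 mm high; leave them alone. Origin: centre, on the bench.
Not all that is in view belongs to the job. What is shaped like the bottle but red is not meant.

How it is judged (in metres and radians):
On the way, in this order (a step that is already met when the one before it is completed fails the run):
1. the held rod's lower end is down among the beads in the beaker (contact force between rod and the fingers above 0.5 N and z of rod in the frame of beaker below 0.03 m and horizontal distance between rod and beaker_floor below 0.038 m), for 0.1 s.
2. with the held rod down in the beaker, every bead has been shifted at least 15 mm from where it lay, the beaker itself less than 15 mm (all of step 1 and distance of each of bead0_center, bead1_center, bead2_center, bead3_center, bead4_center, bead5_center from where it was at the start of the episode above 0.015 m and distance of beaker from where it was at the start of the episode below 0.015 m), for 0.05 s.
3. the rod has been let go and rests in the beaker (contact force between rod and the fingers below 0.05 N and contact force between rod and beaker above 0.02 N and z of rod in the frame of beaker below 0.03 m and horizontal distance between rod and beaker_floor below 0.038 m and linear speed of rod below 0.05 m/s), for 0.2 s.
4. the locked cap is pressed down at least 3.5 mm by the fingers (z of cap in the frame of bottle below 0.111 m and horizontal distance between cap and bottle_mouth below 0.006 m and angle between the x axis of cap and the x axis of bottle, either way round below 0.3 rad and contact force between cap and the fingers above 1 N), for 0.05 s.
5. the cap, still on the neck, has been turned at least 30 degrees out of its catches (z of cap in the frame of bottle below 0.12 m and horizontal distance between cap and bottle_mouth below 0.006 m and angle between the x axis of cap and the x axis of bottle, either way round above 0.52 rad and contact force between cap and the fingers above 1 N), for 0.05 s.
At the end, for the whole second after the job is handed in: Gripper alone carries the cap: lower edge 15-120 mm above the bottle mouth, within 25 mm of its axis, tilted under 15 deg, still. Rod let go, resting in the beaker, lower end within 25 mm of its floor; beaker upright (6 deg); all six beads in it (z of cap in the frame of bottle_mouth between 0.015 and 0.12 m and horizontal distance between cap and bottle_mouth below 0.025 m and angle between cap's own z axis and vertical below 0.26 rad and contact force between cap and the fingers above 1 N and contact force between cap and bottle below 0.05 N and linear speed of cap below 0.03 m/s and contact force between rod and the arm below 0.05 N and contact force between rod and the fingers below 0.05 N and z of rod in the frame of beaker below 0.03 m and horizontal distance between rod and beaker_floor below 0.038 m and contact force between rod and beaker above 0.02 N and angle between beaker's own z axis and vertical below 0.1 rad and horizontal distance between each of bead0_center, bead1_center, bead2_center, bead3_center, bead4_center, bead5_center and beaker_floor below 0.034 m and z of each of bead0_center, bead1_center, bead2_center, bead3_center, bead4_center, bead5_center in the frame of beaker below 0.05 m); the arm keeps its last pose, push and grip.
It fails at once if the beaker is shifted more than 30 mm or tipped more than 15 degrees (distance of beaker from where it was at the start of the episode above 0.03 m or angle between beaker's own z axis and vertical above 0.26 rad).
It fails at once if a bystander (Petri dish, slide box, dropper bottle, jar, forceps) is shifted more than 20 mm (distance of any of petri, slide_box, dropper, stain_jar, forceps from where it was at the start of the episode above 0.02 m).
It fails at once if a bead leaves the beaker (horizontal distance between any of bead0_center, bead1_center, bead2_center, bead3_center, bead4_center, bead5_center and beaker_floor above 0.06 m).
It also fails if it takes over 61 s, if anything falls off the work surface, if the arm or the gripper's body presses on something with over 40 N, if the wrist force passes 120 N, or if a joint passes its speed limit or range.

### The arm

A 6-joint arm with a two-finger parallel gripper is mounted at the origin on the work surface. World frame = base frame: x ahead of the robot, y to its left, z up, the work surface at z = 0. Lengths are in m, angles in degrees, forces in N, time in s.
With the tool pointing down it reaches from about 0.4 to 0.825 m from the base axis. Payload 7 kg.
Tool frame: the origin (TCP) lies between the finger pads; the fingertips stand 11 mm ahead of it and the grasp point (between the pads) lies 8 mm behind it; z points along the fingers, y is the direction in which the jaws open and shut (so a half turn about z gives the same grasp; the last joint's range is limited). The gripper opens to 88 mm and grips with 3 to 60 N. Pads are 19 mm wide; open, the fingers measure 130 mm over their backs; the gripper's body (78 mm by 193 mm) begins 47 mm behind the grasp point.
Start: joints at [-60.499, 20.546, 0.682, 0, -70.136, -16.507], TCP at [0.152, -0.658, 0.238] pointing down, gripper open.
Joint ranges: [-176.03, 176.03], [-82.01, 121.73], [-58.28, 71.71], [-173.87, 95.51], [-174.79, -0.11], [-173.66, 173.66]. Speed limits (degrees/s): [136.94, 136.94, 172.46, 180, 180, 180].

### API

Orientations are given as [roll, pitch, yaw] about the fixed x, y, z axes, in that order (R = Rz(yaw) Ry(pitch) Rx(roll)).
In Python, from plant import r gives the robot as it stands.
- The arm moves only by the shell command python3 -m inch 'ROWS' [OPENING] [FORCE]. ROWS is JSON, a list of rows, each an object of numbers: "x", "y", "z": the shift along the tool's x, y, z as a fraction of full scale; "yaw": the turn about the tool's z as a fraction of full scale. In form: [{"x": .., "y": .., "z": .., "yaw": ..}, ...]. A call has 1 to 5 rows; each row shifts and turns the pose as measured when the row begins, along the tool's axes as they then stand; what a row does not reach is not made up. Full scale, the value 1, is 0.025 m for a shift and 4 degrees for a turn. A row lasts 1/12 s, in which the tool goes at most 41.7 mm and 7.16 degrees, less where a joint would pass 70% of its speed; a pose out of reach is approached as far as the arm can. A call with a number of a shift or a turn outside -1 to 1 is refused whole. A call with a gripper value outside its range is refused whole. OPENING is the opening, from -1 (shut) to 1 (fully open), set as the call begins (- or left out, the last holds). The fingers move at their own pace and stop on an object; FORCE is the grip in N (left out, the last holds). Time passes only in rows, so rows that do not move let the fingers close. It gives the time, the measured TCP pose, the force and the opening at its end, in the units of the state.
- r.get_state(): the state, without advancing time (a new reading comes with each control period).
- r.capture(name): name is "side" or "top"; returns (picture, depth): 384x512x3 uint8, red, green, blue; 384x512 float32, m along the optical axis (not along the pixel's ray), 0 where there is no reading.
- r.camera_info(name): a dict with "mtx" (3x3 intrinsics, pixels), "k1" (the pictures are not rectified: a ray, as slopes to the right and down, at radius r is drawn at 1 + k1 r^2 times it, then the intrinsics apply), "pose" (4x4, takes a point from camera to world coordinates). Camera axes: x right, y down, z forward; pixel columns grow to the right and rows downward; lengths in m; the calibration is good to about 2 mm. A picture is of the moment at which its call begins. camera_info takes no time and is no camera call.
- r.close_job(): hands the job in, once; it reports no verdict.
The state is a dict: "time_s": time; "joints": joint angles; "qd": joint speeds; "joint_torque": joint torques, N m; "tcp_pos": TCP position; "eef_rot": TCP orientation; "contact_force": force on the tool from outside, world axes, zero at the start; "moment": the same for the moment, N m; "gripper_width": finger opening in m.
Only numpy, scipy, OpenCV 4.12 (cv2) and the standard library are available. Lean on these libraries where they do the work, as an engineer would, in place of code of your own. Each camera call takes 0.05 s, during which the arm holds its last target. There are 200 camera calls.

## Working session

There is one attempt and no reset: what is moved stays moved. The work goes in short steps, Python scripts to look and compute and a shell command to move; the robot and the scene stay as the last step left them, time stands still between calls to the robot, and variables do not carry over. Pictures are saved under pics/ and viewed, about 8 in all and at most 12, crops included, and the job is handed in when it is done.

```bash
ls; mkdir -p pics
python3 - <<'E'
from plant import r
import cv2,numpy as np
print(r.get_state())
for n in("side","top"):
    p,d=r.capture(n); cv2.imwrite(f"pics/{n}0.png",p[:,:,::-1]); np.savez(f"pics/{n}0.npz",p=p,d=d)
    i=r.camera_info(n); print(n,i)
E
```

```text
pics
{'time_s': 0.0, 'joints': array([-6.04998439e+01,  2.05911184e+01,  6.31644727e-01, -2.07275127e-02,
       -7.01346776e+01, -1.65082901e+01]), 'qd': array([-0.09574274, -0.0285566 ,  0.13972839, -0.1023087 , -0.01810785,
       -0.12278219]), 'joint_torque': array([-2.16271983e-04, -5.82713413e+01,  2.93057799e+01,  6.99729100e+00,
        6.75010946e-03, -1.94868935e-04]), 'tcp_pos': array([ 0.15163021, -0.65725036,  0.23660816]), 'eef_rot': array([ 1.79904193e+02, -8.07439177e-03, -1.67015187e+02]), 'contact_force': array([-0.30921133, -0.04082598,  0.59755789]), 'moment': array([-0.00535952,  0.03117775,  0.04547625]), 'gripper_width': 0.0876459188181794}
side {'mtx': array([[443.77864117,   0.        , 264.72021706],
       [  0.        , 443.77864117, 191.24882085],
       [  0.        ,   0.        ,   1.        ]]), 'k1': -0.16230666585448605, 'pose': array([[-0.78979229, -0.40141024,  0.46378655, -0.15610552],
       [-0.6133647 ,  0.52110476, -0.59349268,  0.71810871],
       [-0.00344734, -0.75320624, -0.65777539,  1.04677314],
       [ 0.        ,  0.        ,  0.        ,  1.        ]])}
top {'mtx': array([[477.73142866,   0.        , 246.8650792 ],
       [  0.        , 477.73142866, 192.39158821],
       [  0.        ,   0.        ,   1.        ]]), 'k1': -0.029600407970804928, 'pose': array([[-0.02432867, -0.99531817,  0.09354066,  0.32702504],
       [-0.99966252,  0.02507344,  0.00679485, -0.1346451 ],
       [-0.00910843, -0.09334378, -0.99559227,  1.66644771],
       [ 0.        ,  0.        ,  0.        ,  1.        ]])}
```

View pics/top0.png

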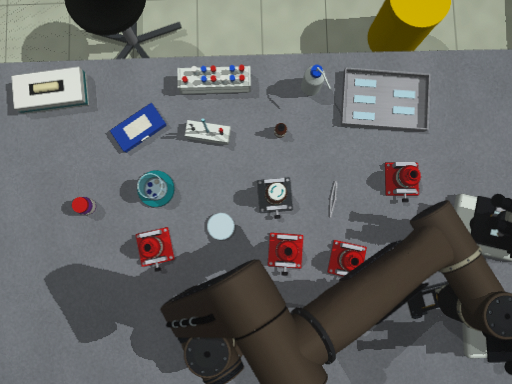

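View pics/side0.png

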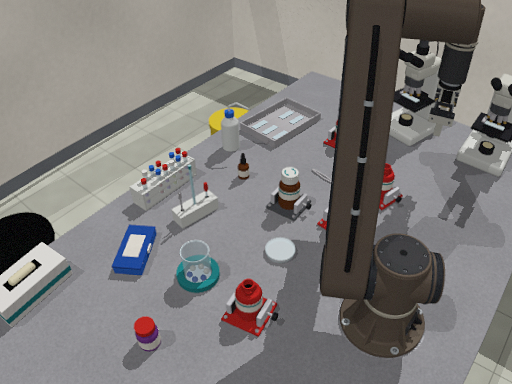

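Top view: the stand is at (208,132), the beaker with its teal ring at (154,188), and the brown bottle with the white cap at (275,192). The bottle-shaped things at (154,246), (287,250), (348,258) and (404,178) are red, so not meant. I'll confirm this with one enlarged crop and measure.

```bash
cat > h.py <<'E'
import numpy as np,cv2
from plant import r
def cal(n):
    i=r.camera_info(n); return i["mtx"],np.array([i["k1"],0,0,0,0]),i["pose"]
def ray(n,uv):
    K,D,P=cal(n); s=cv2.undistortPoints(np.array(uv,float).reshape(-1,1,2),K,D).reshape(-1,2)
    d=np.c_[s,np.ones(len(s))]@P[:3,:3].T
    return P[:3,3],d
def plane(n,uv,z):
    o,d=ray(n,uv); return o+d*((z-o[2])/d[:,2])[:,None]
def proj(n,X):
    K,D,P=cal(n); T=np.linalg.inv(P)
    return cv2.projectPoints(np.array(X,float).reshape(-1,1,3),cv2.Rodrigues(T[:3,:3])[0],T[:3,3],K,D)[0].reshape(-1,2)
def tri(u1,u2):
    o,d=ray("side",u1); p,e=ray("top",u2); d=d[0];e=e[0]
    t=np.linalg.lstsq(np.c_[d,-e],p-o,rcond=None)[0]
    a=o+d*t[0];b=p+e*t[1]; return (a+b)/2,np.linalg.norm(a-b)
def depthpts(n,dep,m):
    v,u=np.nonzero(m&(dep>0)); o,d=ray(n,np.c_[u,v]); return o+d*dep[v,u][:,None]
E
python3 - <<'E'
from h import *
t=np.load("pics/top0.npz");s=np.load("pics/side0.npz")
for n,f in(("top",t),("side",s)):
    hsv=cv2.cvtColor(f["p"],cv2.COLOR_RGB2HSV)
    teal=cv2.inRange(hsv,(80,110,60),(98,255,255))
    k,l,st,c=cv2.connectedComponentsWithStats(teal)
    print(n,"teal",[(st[i].tolist(),c[i].round(1).tolist()) for i in range(1,k) if st[i,4]>3])
    w=cv2.inRange(hsv,(0,0,165),(179,45,255))
    k,l,st,c=cv2.connectedComponentsWithStats(w)
    print(n,"white",[(st[i].tolist(),c[i].round(1).tolist()) for i in range(1,k) if 40<st[i,4]<1500])
a=cv2.resize(t["p"][100:230,120:310],None,fx=3,fy=3,interpolation=cv2.INTER_CUBIC)
b=cv2.resize(s["p"][140:300,165:325],None,fx=2.43,fy=2.43,interpolation=cv2.INTER_CUBIC)[:390]
c=cv2.resize(s["p"][140:300,165:325],(400,400),interpolation=cv2.INTER_CUBIC)
cv2.imwrite("pics/c1.png",a[:,:,::-1]);cv2.imwrite("pics/c2.png",cv2.resize(s["p"][140:300,165:325],(600,600),interpolation=cv2.INTER_CUBIC)[:,:,::-1])
E
```

```text
top teal [([84, 72, 3, 32, 34], [85.0, 88.1]), ([138, 170, 36, 37, 446], [160.2, 190.7]), ([139, 174, 18, 21, 106], [144.7, 181.1]), ([272, 186, 4, 3, 4], [273.5, 186.8])]
top white [([9, 0, 50, 4, 131], [29.4, 1.1]), ([326, 0, 58, 19, 929], [352.1, 8.0]), ([429, 5, 26, 45, 532], [445.7, 30.7]), ([0, 7, 6, 55, 262], [2.3, 33.2]), ([87, 38, 15, 6, 42], [92.4, 41.2]), ([89, 52, 29, 7, 137], [102.7, 55.3]), ([177, 66, 24, 15, 135], [185.4, 71.0]), ([215, 67, 16, 13, 137], [221.4, 73.2]), ([178, 66, 73, 22, 342], [218.7, 80.2]), ([318, 68, 13, 20, 57], [323.1, 78.1]), ([393, 89, 23, 10, 49], [406.5, 91.3]), ([384, 102, 31, 13, 71], [397.7, 105.7]), ([386, 112, 31, 14, 165], [401.6, 119.0]), ([123, 114, 29, 25, 365], [137.0, 126.3]), ([186, 120, 19, 11, 133], [195.4, 125.1]), ([185, 123, 45, 19, 366], [213.6, 132.7]), ([396, 162, 20, 4, 71], [404.9, 163.4]), ([265, 178, 19, 5, 63], [274.2, 180.2]), ([269, 183, 16, 17, 187], [276.5, 191.1]), ([397, 189, 19, 3, 46], [404.8, 190.2]), ([460, 194, 17, 16, 202], [467.9, 201.4]), ([267, 205, 19, 5, 58], [275.5, 207.1]), ([208, 213, 26, 27, 554],
[... 1044 characters left out ...]
250], [46.1, 173.8]), ([491, 149, 21, 21, 138], [503.0, 159.1]), ([141, 155, 53, 40, 202], [163.1, 176.9]), ([282, 167, 17, 11, 140], [289.8, 171.9]), ([386, 186, 13, 10, 43], [392.3, 190.8]), ([172, 190, 46, 29, 444], [194.1, 203.2]), ([294, 193, 13, 13, 47], [300.2, 199.3]), ([0, 203, 30, 16, 130], [16.6, 209.4]), ([122, 234, 24, 23, 351], [133.6, 245.3]), ([265, 237, 30, 24, 557], [279.6, 248.3]), ([180, 239, 30, 23, 110], [194.6, 247.8]), ([191, 266, 13, 16, 80], [197.4, 273.0]), ([226, 292, 9, 14, 55], [230.8, 299.1]), ([257, 299, 15, 20, 95], [263.8, 308.6]), ([475, 352, 21, 19, 188], [484.9, 361.8]), ([464, 363, 28, 21, 373], [477.7, 375.2]), ([490, 365, 22, 19, 274], [501.6, 375.9])]
```

View pics/c1.png

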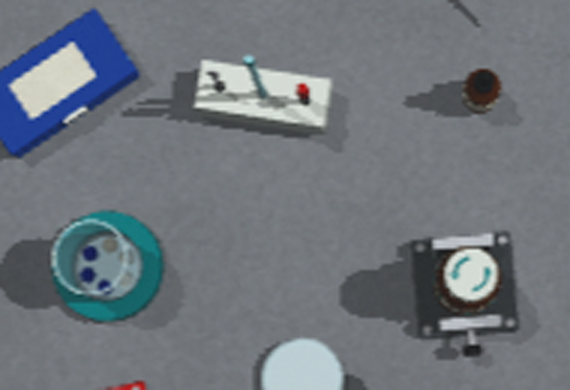

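View pics/c2.png

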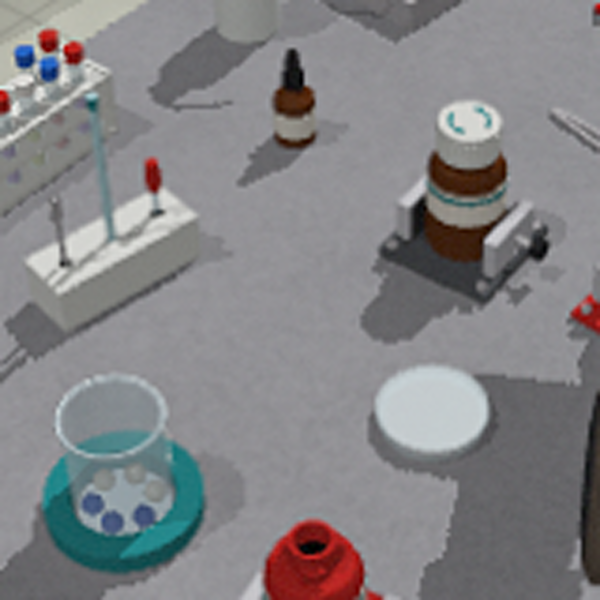

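The crops confirm it: the brown bottle carries the only white cap with teal arrows. The rod is in the stand's middle with its top at side (190,167) and top view (203,120). The beaker with its six beads stands in the teal ring.

Run:
```python
from h import *
t=np.load("pics/top0.npz");s=np.load("pics/side0.npz")
H=lambda f:cv2.cvtColor(f["p"],cv2.COLOR_RGB2HSV)
def circ(n,m,z,box):
    x0,y0,x1,y1=box; mm=np.zeros_like(m); mm[y0:y1,x0:x1]=m[y0:y1,x0:x1]
    v,u=np.nonzero(mm); p=plane(n,np.c_[u,v],z)[:,:2].astype(np.float32)
    h=cv2.convexHull(p)[:,0]; A=np.c_[2*h,np.ones(len(h))]; c=np.linalg.lstsq(A,(h**2).sum(1),rcond=None)[0]
    print(n,z,"enc",cv2.minEnclosingCircle(p),"fit",c[:2],np.sqrt(c[2]+c[:2]@c[:2]))
circ("top",cv2.inRange(H(t),(80,110,40),(98,255,255)),.022,(130,160,180,215))
circ("side",cv2.inRange(H(s),(80,110,40),(98,255,255)),.022,(170,230,225,300))
circ("top",cv2.inRange(H(t),(0,0,150),(179,50,255))|cv2.inRange(H(t),(70,60,60),(98,255,255)),.1465,(266,182,288,202))
circ("side",cv2.inRange(H(s),(0,0,150),(179,50,255)),.1465,(280,160,300,178))
print("rod top",tri([190.,167.],[203,120]), plane("top",[[203,120]],.2), plane("side",[[190,167]],.2))
# stand top corners
w=cv2.inRange(H(t),(0,0,120),(60,50,255)); w[:,:180]=0;w[:,235:]=0;w[:112]=0;w[150:]=0
w=cv2.morphologyEx(w,cv2.MORPH_CLOSE,np.ones((5,5)))
k,l,st,c=cv2.connectedComponentsWithStats(w);i=1+np.argmax(st[1:,4])
v,u=np.nonzero(l==i);p=plane("top",np.c_[u,v],.048)[:,:2].astype(np.float32);print("stand",cv2.minAreaRect(p),cv2.boxPoints(cv2.minAreaRect(p)))
# predicted rod pix base
for n,f,b in(("top",t,(182,115,233,147)),("side",s,(170,185,220,228))):
    P=depthpts(n,f["d"],np.pad(np.ones((b[3]-b[1],b[2]-b[0]),bool),((b[1],384-b[3]),(b[0],512-b[2]))))
    q=P[(P[:,2]>.04)&(P[:,2]<.056)][:,:2].astype(np.float32);print(n,"stand depth",len(q),cv2.minAreaRect(q))
for n,f,b in(("top",t,(262,178,290,206)),("side",s,(278,160,302,180))):
    P=depthpts(n,f["d"],np.pad(np.ones((b[3]-b[1],b[2]-b[0]),bool),((b[1],384-b[3]),(b[0],512-b[2]))))
    q=P[(P[:,2]>.14)&(P[:,2]<.153)];print(n,"cap depth",len(q),cv2.minEnclosingCircle(q[:,:2].astype(np.float32)),np.median(q[:,2]))
```

```text
top 0.022 enc ((0.5041363835334778, 0.19336707890033722), 0.06454749405384064) fit [0.50375867 0.19346389] 0.06287920214512842
side 0.022 enc ((0.5003034472465515, 0.20126953721046448), 0.06872041523456573) fit [0.50053481 0.2014274 ] 0.06510057692498897
top 0.1465 enc ((0.4790722131729126, -0.21367307007312775), 0.0355912521481514) fit [ 0.47709945 -0.21616946] 0.030153716263558627
side 0.1465 enc ((0.48388350009918213, -0.23467615246772766), 0.05596134811639786) fit [ 0.48301894 -0.23565497] 0.04591554252870949
rod top (array([0.69517697, 0.00669342, 0.20119911]), np.float64(0.0013126313197186405)) [[0.69601522 0.0072235  0.2       ]] [[0.6957236  0.00542326 0.2       ]]
stand ((0.6954715251922607, 0.0070135220885276794), (0.15017445385456085, 0.05525648593902588), 78.88326263427734) [[ 0.6538842  -0.06133784]
 [ 0.7081039  -0.07199176]
 [ 0.7370589   0.07536488]
 [ 0.68283916  0.08601881]]
top stand depth 625 ((0.6960313320159912, 0.009763076901435852), (0.15105755627155304, 0.05777512118220329), 79.81605529785156)
side stand depth 540 ((0.6963142156600952, 0.00978916883468628), (0.15344159305095673, 0.06332039833068848), 81.57183074951172)
top cap depth 223 ((0.47143736481666565, -0.21869991719722748), 0.028499335050582886) 0.14619928792291947
side cap depth 172 ((0.4729008078575134, -0.21700356900691986), 0.029948998242616653) 0.14564220148851664
```

```bash
A='[{"x":-1,"y":0.77,"z":-0.1},{"x":-1,"y":0.77,"z":-0.1},{"x":-1,"y":0.77,"z":-0.1},{"x":-1,"y":0.77,"z":-0.1},{"x":-1,"y":0.77,"z":-0.1}]' ; unset A
python3 -m inch '[{"x":-1,"y":0.77,"z":-0.2},{"x":-1,"y":0.77,"z":-0.2},{"x":-1,"y":0.77,"z":-0.2},{"x":-1,"y":0.77},{"x":-1,"y":0.77}]' 1
python3 -m inch '[{"x":-1,"y":0.77},{"x":-1,"y":0.77},{"x":-1,"y":0.77},{"x":-1,"y":0.77},{"x":-1,"y":0.77}]'
```

```text
validation failed for argument at $[0]...
validation failed for argument at $[0]...
```

```bash
python3 -m inch '[{"x":-1,"y":0.77,"z":-0.2,"yaw":0},{"x":-1,"y":0.77,"z":-0.2,"yaw":0},{"x":-1,"y":0.77,"z":-0.2,"yaw":0},{"x":-1,"y":0.77,"z":0,"yaw":0},{"x":-1,"y":0.77,"z":0,"yaw":0}]' 1 20
```

```text
time_s: 0.52
tcp_pos: [0.2504, -0.5339, 0.2472]
eef_rot: [179.5, -0.2, -167.5]
contact_force: [0.5, -0.0, -1.0]
gripper_width: 0.0879
```

```bash
python3 -m inch '[{"x":-1,"y":0.78,"z":0,"yaw":0},{"x":-1,"y":0.78,"z":0,"yaw":0},{"x":-1,"y":0.78,"z":0,"yaw":0},{"x":-1,"y":0.78,"z":0,"yaw":0},{"x":-1,"y":0.78,"z":0,"yaw":0}]'
python3 -m inch '[{"x":-1,"y":0.78,"z":0,"yaw":0},{"x":-1,"y":0.78,"z":0,"yaw":0},{"x":-1,"y":0.78,"z":0,"yaw":0},{"x":-1,"y":0.78,"z":0,"yaw":0},{"x":-1,"y":0.78,"z":0,"yaw":0}]'
python3 -m inch '[{"x":-1,"y":0.78,"z":0,"yaw":0},{"x":-1,"y":0.78,"z":0,"yaw":0},{"x":-1,"y":0.78,"z":0,"yaw":0},{"x":-1,"y":0.78,"z":0,"yaw":0},{"x":-1,"y":0.78,"z":0,"yaw":0}]'
for i in 1 2; do :; done
python3 -m inch '[{"x":0,"y":0,"z":0,"yaw":-1},{"x":0,"y":0,"z":0,"yaw":-1},{"x":0,"y":0,"z":0,"yaw":-1},{"x":0,"y":0,"z":0,"yaw":-1},{"x":0,"y":0,"z":0,"yaw":-1}]'
python3 -m inch '[{"x":0,"y":0,"z":0,"yaw":-1},{"x":0,"y":0,"z":0,"yaw":-1},{"x":0,"y":0,"z":0,"yaw":-1},{"x":0,"y":0,"z":0,"yaw":-1},{"x":0,"y":0,"z":0,"yaw":-1}]'
python3 -m inch '[{"x":0,"y":0,"z":0,"yaw":-1},{"x":0,"y":0,"z":0,"yaw":-1},{"x":0,"y":0,"z":0,"yaw":-1},{"x":0,"y":0,"z":0,"yaw":-1},{"x":0,"y":0,"z":0,"yaw":-1}]'
```

```text
time_s: 0.93
tcp_pos: [0.3543, -0.4044, 0.2464]
eef_rot: [179.4, -0.3, -167.6]
contact_force: [0.8, -0.6, -0.6]
gripper_width: 0.0876
time_s: 1.35
tcp_pos: [0.4583, -0.2744, 0.2461]
eef_rot: [179.3, -0.3, -167.6]
contact_force: [0.1, 0.4, 0.1]
gripper_width: 0.0877
time_s: 1.77
tcp_pos: [0.5622, -0.1444, 0.2458]
eef_rot: [179.2, -0.4, -167.6]
contact_force: [1.3, 0.4, -0.5]
gripper_width: 0.0877
time_s: 2.18
tcp_pos: [0.5658, -0.1372, 0.2424]
eef_rot: [178.9, -0.3, -146.4]
contact_force: [0.3, -0.2, 0.0]
gripper_width: 0.0877
time_s: 2.6
tcp_pos: [0.5645, -0.1365, 0.24]
eef_rot: [178.7, -0.0, -125.3]
contact_force: [0.5, -0.2, -0.4]
gripper_width: 0.0876
time_s: 3.02
tcp_pos: [0.563, -0.1362, 0.2378]
eef_rot: [178.5, 0.4, -104.3]
contact_force: [-0.3, 0.3, -0.8]
gripper_width: 0.0881
```

```bash
python3 -m inch '[{"x":0,"y":0,"z":-0.4,"yaw":-0.75},{"x":-0.83,"y":-0.51,"z":0,"yaw":0},{"x":-0.83,"y":-0.51,"z":0,"yaw":0},{"x":-0.83,"y":-0.51,"z":0,"yaw":0},{"x":-0.83,"y":-0.51,"z":0,"yaw":0}]'
python3 -m inch '[{"x":-0.83,"y":-0.51,"z":0,"yaw":0},{"x":-0.83,"y":-0.51,"z":0,"yaw":0},{"x":-0.83,"y":-0.51,"z":0,"yaw":0},{"x":-0.6,"y":-0.4,"z":0,"yaw":0},{"x":0,"y":0,"z":0,"yaw":0}]'
```

```text
time_s: 3.43
tcp_pos: [0.6272, -0.0654, 0.2467]
eef_rot: [178.3, 0.5, -101.2]
contact_force: [0.3, -0.6, 0.2]
gripper_width: 0.0878
time_s: 3.85
tcp_pos: [0.6932, 0.0076, 0.2424]
eef_rot: [178.1, 0.5, -101.1]
contact_force: [0.6, 0.3, -0.6]
gripper_width: 0.0876
```

```bash
python3 -m inch '[{"x":0,"y":-0.09,"z":0.8,"yaw":0},{"x":0,"y":0,"z":0.8,"yaw":0},{"x":0,"y":0,"z":0.8,"yaw":0},{"x":0,"y":0,"z":0.8,"yaw":0},{"x":0,"y":0,"z":0,"yaw":0}]'
python3 - <<'E'
from h import *
for n in("top","side"):
    p,d=r.capture(n)
    c=proj(n,[.695,.007,.15])[0]; print(c)
    x,y=int(c[0])-40,max(0,int(c[1])-50)
    a=cv2.resize(p[y:y+100,x:x+80],(400,500),interpolation=cv2.INTER_CUBIC)
    im=a if n=="top" else np.hstack([im,a])
cv2.imwrite("pics/g1.png",im[:,:,::-1]); print(r.get_state()["tcp_pos"],r.get_state()["eef_rot"])
E
```

```text
time_s: 4.27
tcp_pos: [0.6925, 0.0092, 0.158]
eef_rot: [178.0, 0.5, -101.0]
contact_force: [-1.4, -0.5, -1.1]
gripper_width: 0.0877
[204.62384983 124.07341936]
[191.56702822 179.70771101]
[0.69471205 0.0090233  0.16226926] [ 178.30017077    0.495261   -100.95078766]
```

View pics/g1.png

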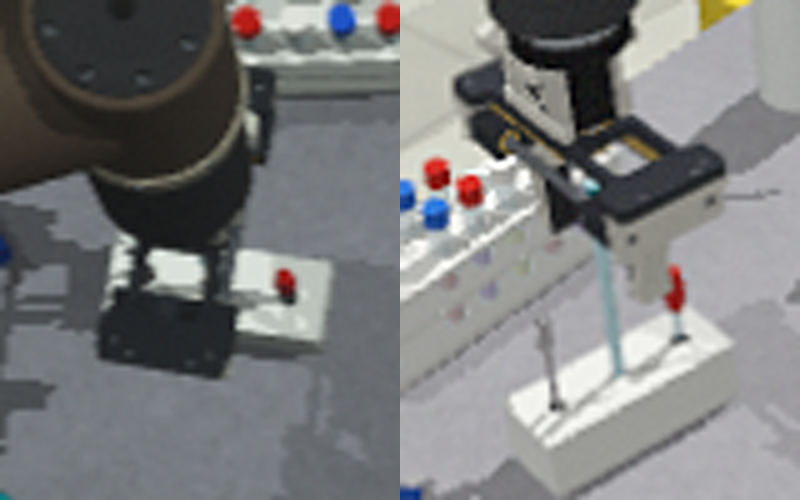

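The rod is between the open fingers. Closing on it now, then lifting.

```bash
python3 -m inch '[{"x":0,"y":0,"z":0,"yaw":0},{"x":0,"y":0,"z":0,"yaw":0},{"x":0,"y":0,"z":0,"yaw":0},{"x":0,"y":0,"z":0,"yaw":0},{"x":0,"y":0,"z":0,"yaw":0}]' -1 30
python3 -m inch '[{"x":0,"y":0,"z":0,"yaw":0},{"x":0,"y":0,"z":0,"yaw":0},{"x":0,"y":0,"z":0,"yaw":0},{"x":0,"y":0,"z":0,"yaw":0},{"x":0,"y":0,"z":0,"yaw":0}]'
python3 -m inch '[{"x":0,"y":0,"z":0,"yaw":0},{"x":0,"y":0,"z":-0.3,"yaw":0},{"x":0,"y":0,"z":-0.5,"yaw":0},{"x":0,"y":0,"z":-0.5,"yaw":0},{"x":0,"y":0,"z":-0.5,"yaw":0}]'
```

```text
time_s: 4.78
tcp_pos: [0.6975, 0.0086, 0.1692]
eef_rot: [178.8, 0.6, -100.9]
contact_force: [0.2, -0.2, -0.3]
gripper_width: 0.0597
time_s: 5.2
tcp_pos: [0.698, 0.0087, 0.1708]
eef_rot: [178.9, 0.7, -100.9]
contact_force: [-0.3, 0.6, 0.4]
gripper_width: 0.0268
time_s: 5.62
tcp_pos: [0.6984, 0.0078, 0.2161]
eef_rot: [178.7, 0.6, -100.9]
contact_force: [0.5, -0.5, -1.0]
gripper_width: 0.0084
```

Run:
```python
from h import *
for n in("top","side"):
    p,d=r.capture(n)
    c=proj(n,[.695,.007,.15])[0]
    x,y=int(c[0])-40,max(0,int(c[1])-60)
    a=cv2.resize(p[y:y+100,x:x+80],(400,500),interpolation=cv2.INTER_CUBIC)
    im=a if n=="top" else np.hstack([im,a]); print(n,x,y)
cv2.imwrite("pics/g2.png",im[:,:,::-1]); s=r.get_state();print(s["tcp_pos"],s["eef_rot"],s["gripper_width"])
```

```text
top 164 64
side 151 119
[0.69958544 0.00782874 0.21856506] [ 178.96991818    0.67721137 -100.92254726] 0.008164547255590515
```

View pics/g2.png

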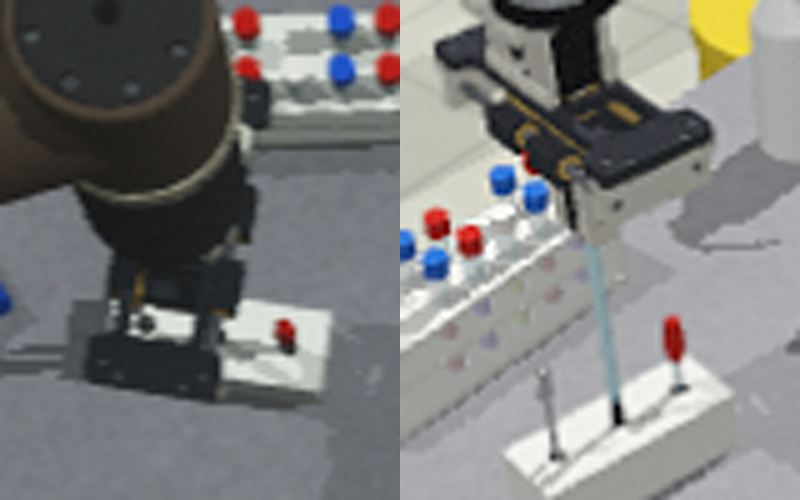

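```bash
python3 -m inch '[{"x":0,"y":0,"z":-0.5,"yaw":0},{"x":0,"y":0,"z":-0.7,"yaw":0},{"x":0,"y":0,"z":-0.9,"yaw":0},{"x":0,"y":0,"z":-0.9,"yaw":0},{"x":0,"y":0,"z":-0.5,"yaw":0}]'
python3 - <<'E'
from h import *
p,d=r.capture("side"); s=r.get_state();print(s["tcp_pos"],s["eef_rot"],s["gripper_width"])
t=s["tcp_pos"]
# dark tip below predicted
c=proj("side",[t-[0,0,a] for a in(0,.05,.1,.15,.16,.17,.18,.19)]);print(c.round(1).tolist())
x,y=int(c[0,0])-40,int(c[0,1])-30
cv2.imwrite("pics/g3.png",cv2.resize(p[y:y+130,x:x+80],None,fx=4.5,fy=4.5,interpolation=cv2.INTER_CUBIC)[:,:,::-1]);print(x,y)
E
```

```text
time_s: 6.13
tcp_pos: [0.6984, 0.0065, 0.3063]
eef_rot: [178.5, 0.6, -101.0]
contact_force: [0.7, 0.3, 1.0]
gripper_width: 0.0081
[0.69914017 0.0063388  0.30869248] [ 178.71026085    0.63182939 -100.94836834] 0.008183433890939083
[[184.9, 137.8], [186.9, 151.5], [188.7, 164.5], [190.5, 177.0], [190.8, 179.4], [191.2, 181.8], [191.5, 184.2], [191.9, 186.6]]
144 107
```

View pics/g3.png

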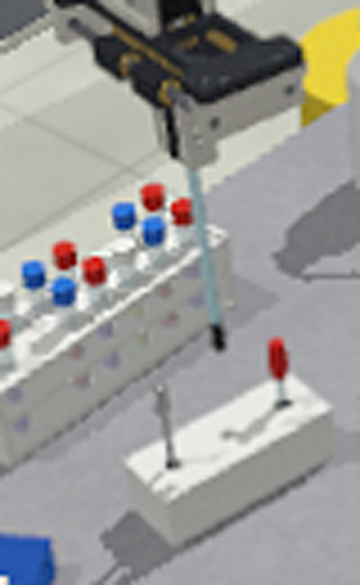

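Tip at side pixel (192.7,184.3), so it is about 0.18 m below the TCP, and the rod is held nearly vertical. Moving over the beaker.

```bash
python3 -m inch '[{"x":-0.3,"y":0.45,"z":-0.1,"yaw":0},{"x":-0.59,"y":0.89,"z":-0.1,"yaw":0},{"x":-0.59,"y":0.89,"z":-0.1,"yaw":0},{"x":-0.59,"y":0.89,"z":-0.1,"yaw":0},{"x":-0.59,"y":0.89,"z":-0.1,"yaw":0}]'
python3 -m inch '[{"x":-0.59,"y":0.89,"z":-0.1,"yaw":0},{"x":-0.59,"y":0.89,"z":-0.1,"yaw":0},{"x":-0.59,"y":0.89,"z":-0.1,"yaw":0},{"x":-0.5,"y":0.8,"z":-0.1,"yaw":0},{"x":-0.4,"y":0.6,"z":0,"yaw":0}]'
python3 - <<'E'
from h import *
s=r.get_state();t=s["tcp_pos"];print(t,s["eef_rot"],s["gripper_width"])
p,d=r.capture("side");q,_=r.capture("top")
a=[t-[0,0,a] for a in(.15,.17,.18,.19)]
print(proj("side",a).round(1).tolist(),proj("top",a).round(1).tolist())
cv2.imwrite("pics/g4.png",np.hstack([cv2.resize(p[200:310,150:250],(500,550),interpolation=cv2.INTER_CUBIC),cv2.resize(q[150:215,130:180],(300,390),interpolation=cv2.INTER_CUBIC)[:, :] if 0 else np.pad(cv2.resize(q[150:215,130:180],(300,390),interpolation=cv2.INTER_CUBIC),((0,160),(0,0),(0,0)))])[:,:,::-1])
E
```

```text
time_s: 6.6
tcp_pos: [0.6111, 0.0905, 0.322]
eef_rot: [178.5, 0.5, -101.3]
contact_force: [0.5, 0.1, -0.5]
gripper_width: 0.0083
time_s: 7.02
tcp_pos: [0.5154, 0.1802, 0.3347]
eef_rot: [178.3, 0.6, -101.3]
contact_force: [-0.3, 0.2, -0.2]
gripper_width: 0.0082
[0.51538399 0.18022858 0.33471674] [ 178.33935454    0.55411699 -101.30688756] 0.008203361048762198
[[192.0, 227.9], [192.8, 233.0], [193.2, 235.5], [193.6, 238.0]] [[149.2, 179.2], [150.6, 180.0], [151.2, 180.4], [151.9, 180.7]]
```

View pics/g4.png

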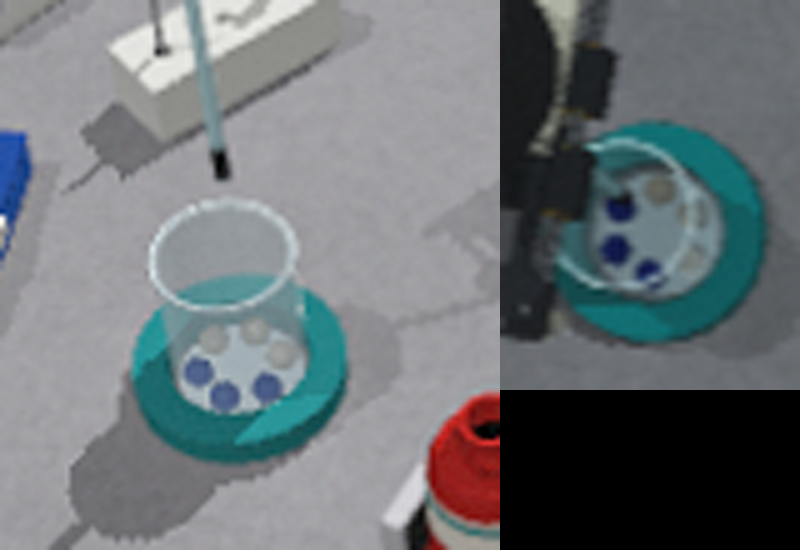

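Run:
```python
from h import *
print("tip",tri([194.4,235.6],[150.3,183.3]))
print("rim",plane("side",[[194.8,250.8]],.11))
b=np.array([(213,340),(256,331),(282,352),(267,387),(225,396),(199,372)])/5+[150,200]
P=plane("side",b,.014);m=P.mean(0);print("beads",m,np.hypot(*(P-m)[:,:2].T).round(4),np.degrees(np.arctan2(*(P-m)[:,1::-1].T)).round(0))
s=np.load("pics/top0.npz")
b=np.array([(92,253),(110,244),(88,275),(106,288)])/3+[120,100];print(plane("top",b,.014))
s=r.get_state();print(s["tcp_pos"],s["eef_rot"])
```

```text
tip (array([0.50596538, 0.18244168, 0.16205248]), np.float64(0.002132644489209115))
rim [[0.50401096 0.19266222 0.11      ]]
beads [0.50421247 0.19412459 0.014     ] [0.025  0.0251 0.0254 0.025  0.0254 0.0248] [  -5.  -68. -123.  172.  113.   55.]
[[0.51897856 0.21162776 0.014     ]
 [0.52898101 0.19054085 0.014     ]
 [0.49337908 0.21643192 0.014     ]
 [0.47769158 0.19553767 0.014     ]]
[0.51503916 0.18076756 0.33484221] [ 178.34007133    0.59051571 -101.19797558]
```

```bash
python3 -m inch '[{"x":-0.36,"y":0,"z":0,"yaw":0},{"x":0,"y":0,"z":0.9,"yaw":0},{"x":0,"y":0,"z":0.9,"yaw":0},{"x":0,"y":0,"z":0.9,"yaw":0},{"x":0,"y":0,"z":0.9,"yaw":0}]'
python3 -m inch '[{"x":0,"y":0,"z":0.9,"yaw":0},{"x":0,"y":0,"z":0.6,"yaw":0},{"x":0,"y":0,"z":0,"yaw":0}]'
```

```text
time_s: 7.53
tcp_pos: [0.5164, 0.194, 0.2473]
eef_rot: [178.8, 1.0, -101.1]
contact_force: [0.5, -0.6, -0.4]
gripper_width: 0.0084
time_s: 7.78
tcp_pos: [0.5137, 0.1933, 0.2022]
eef_rot: [178.4, 0.7, -101.2]
contact_force: [-0.8, -0.0, -0.8]
gripper_width: 0.0081
```

```bash
python3 -m inch '[{"x":0,"y":0,"z":0.35,"yaw":0},{"x":0,"y":0,"z":0.3,"yaw":0},{"x":0,"y":0,"z":0,"yaw":0}]'
cat > nxt.py <<'E'
from h import *
import sys
s=r.get_state();p=s["tcp_pos"];y=np.radians(s["eef_rot"][2]);c=np.array([.513,.1918])
X=np.array([np.cos(y),np.sin(y)]);Y=np.array([np.sin(y),-np.cos(y)])
d=p[:2]-c;print("now",p.round(4),s["eef_rot"].round(1),"r",np.hypot(*d).round(4),"ang",np.degrees(np.arctan2(d[1],d[0])).round(),"F",s["contact_force"].round(1),"w",s["gripper_width"].round(4))
R=float(sys.argv[1]);q=p[:2]
for a in sys.argv[2:]:
    t=c+R*np.array([np.cos(np.radians(float(a))),np.sin(np.radians(float(a)))]);v=(t-q)/.025;print(a,(v@X).round(2),(v@Y).round(2));q=t
E
python3 nxt.py .012 25;python3 nxt.py .025 25 40 55 70 85 100
```

```text
time_s: 8.03
tcp_pos: [0.5141, 0.1935, 0.1849]
eef_rot: [178.4, 0.7, -101.3]
contact_force: [0.4, 0.0, -0.5]
gripper_width: 0.0079Traceback (most recent call last):
  File "nxt.py", line 5, in <module>
    d=p[:2]-c;print("now",p.round(4),s["eef_rot"].round(1),"r",np.hypot(*d).round(4),"ang",np.degrees(np.arctan2(d[1],d[0])).round(),"F",s["contact_force"].round(1),"w",s["gripper_width"].round(4))
                                                                                                                                                                         ^^^^^^^^^^^^^^^^^^^^^^^^
AttributeError: 'float' object has no attribute 'round'
Traceback (most recent call last):
  File "nxt.py", line 5, in <module>
    d=p[:2]-c;print("now",p.round(4),s["eef_rot"].round(1),"r",np.hypot(*d).round(4),"ang",np.degrees(np.arctan2(d[1],d[0])).round(),"F",s["contact_force"].round(1),"w",s["gripper_width"].round(4))
                                                                                                                                                                         ^^^^^^^^^^^^^^^^^^^^^^^^
AttributeError: 'float' object has no attribute 'round'
```

```bash
sed -i 's/s\["gripper_width"\].round(4)/round(s["gripper_width"],4)/' nxt.py
python3 nxt.py .025 25 40 55 70 85 100
```

```text
now [0.5141 0.1935 0.1849] [ 178.4    0.7 -101.3] r 0.002 ang 57.0 F [ 0.4  0.  -0.5] w 0.0079
25 -0.52 -0.78
40 -0.19 0.18
55 -0.14 0.22
70 -0.07 0.25
85 -0.01 0.26
100 0.06 0.25
```

Wedge into the gap in three rows, then start the arc.

```bash
python3 -m inch '[{"x":-0.17,"y":-0.26,"z":0,"yaw":0},{"x":-0.17,"y":-0.26,"z":0,"yaw":0},{"x":-0.18,"y":-0.26,"z":0.03,"yaw":0},{"x":-0.19,"y":0.18,"z":0,"yaw":0},{"x":-0.14,"y":0.22,"z":0,"yaw":0}]'
python3 nxt.py .025 55 70 85 100 115 130
```

```text
time_s: 8.45
tcp_pos: [0.5321, 0.2142, 0.1866]
eef_rot: [178.6, 0.8, -101.4]
contact_force: [-0.3, 0.1, 0.7]
gripper_width: 0.0082
now [0.5321 0.2142 0.1866] [ 178.6    0.8 -101.4] r 0.0294 ang 49.0 F [-0.3  0.1  0.7] w 0.0082
55 0.11 0.17
70 -0.07 0.25
85 -0.01 0.26
100 0.06 0.25
115 0.13 0.23
130 0.18 0.19
```

```bash
python3 -m inch '[{"x":0.1,"y":0.18,"z":0.05,"yaw":0},{"x":-0.05,"y":0.25,"z":0.03,"yaw":0},{"x":0.01,"y":0.26,"z":0.03,"yaw":0},{"x":0.08,"y":0.25,"z":0.03,"yaw":0},{"x":0.14,"y":0.23,"z":0,"yaw":0}]'
python3 nxt.py .025 130 145 160 175 190 205
```

```text
time_s: 8.87
tcp_pos: [0.4996, 0.215, 0.184]
eef_rot: [178.7, 0.9, -101.3]
contact_force: [0.3, 0.1, 0.3]
gripper_width: 0.0081
now [0.4996 0.215  0.184 ] [ 178.7    0.9 -101.3] r 0.0268 ang 120.0 F [0.3 0.1 0.3] w 0.0081
130 0.18 0.07
145 0.22 0.14
160 0.25 0.07
175 0.26 0.01
190 0.25 -0.06
205 0.23 -0.13
```

```bash
python3 -m inch '[{"x":0.2,"y":0.1,"z":0,"yaw":0},{"x":0.22,"y":0.13,"z":0.02,"yaw":0},{"x":0.25,"y":0.06,"z":0.02,"yaw":0},{"x":0.26,"y":0,"z":0.02,"yaw":0},{"x":0.25,"y":-0.07,"z":0.02,"yaw":0}]'
python3 nxt.py .025 205 220 235 250 265
```

```text
time_s: 9.28
tcp_pos: [0.4855, 0.1854, 0.1829]
eef_rot: [178.8, 1.0, -101.1]
contact_force: [0.5, 0.3, 0.6]
gripper_width: 0.0084
now [0.4855 0.1854 0.1829] [ 178.8    1.  -101.1] r 0.0282 ang -167.0 F [0.5 0.3 0.6] w 0.0084
205 0.13 -0.22
220 0.19 -0.18
235 0.14 -0.22
250 0.07 -0.25
265 0.01 -0.26
```

```bash
python3 -m inch '[{"x":0.13,"y":-0.23,"z":0,"yaw":0},{"x":0.18,"y":-0.19,"z":0,"yaw":0},{"x":0.13,"y":-0.23,"z":0,"yaw":0},{"x":0.06,"y":-0.26,"z":0,"yaw":0},{"x":0,"y":-0.26,"z":0,"yaw":0}]'
python3 nxt.py .025 280 295 310 325 340
python3 - <<'E'
from h import *
p,d=r.capture("side")
cv2.imwrite("pics/s1.png",cv2.resize(p[215:305,150:250],(700,630)[:2] and (660,594),interpolation=cv2.INTER_CUBIC)[:,:,::-1])
E
```

```text
time_s: 9.7
tcp_pos: [0.5133, 0.1632, 0.1818]
eef_rot: [178.7, 1.0, -101.2]
contact_force: [0.2, 0.3, -0.2]
gripper_width: 0.0083
now [0.5133 0.1632 0.1818] [ 178.7    1.  -101.2] r 0.0286 ang -89.0 F [ 0.2  0.3 -0.2] w 0.0083
280 -0.19 -0.13
295 -0.13 -0.23
310 -0.18 -0.19
325 -0.22 -0.14
340 -0.25 -0.07
```

View pics/s1.png

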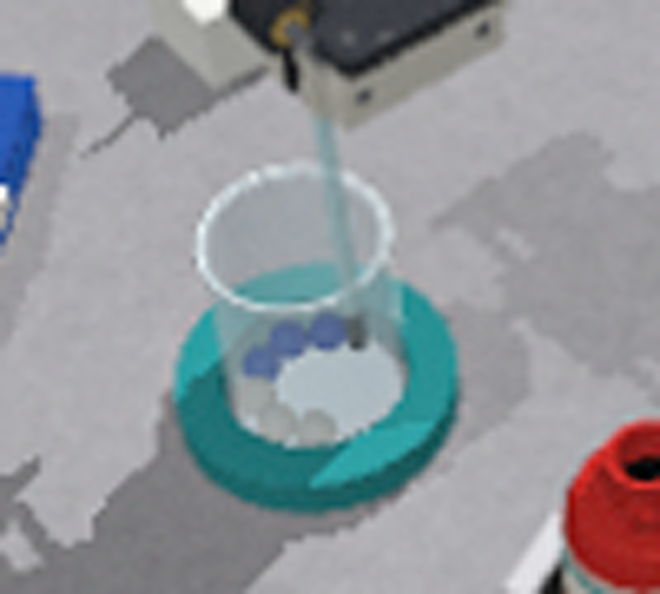

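The beads run as a train ahead of the rod: blue at (328,330), (288,338), (262,360) and white at (255,392), (276,418), (316,426). Checking the shifts from these pixels.

```bash
python3 - <<'E'
from h import *
b=np.array([(328,330),(288,338),(262,360),(255,392),(276,418),(316,426)])/6.6+[150,215]
P=plane("side",b,.014)[:,:2]; b0=np.array([(199,372),(225,396),(267,387),(282,352),(256,331),(213,340)])/5+[150,200]
Q=plane("side",b0,.014)[:,:2]
print(np.c_[P,np.hypot(*(P-[.504,.1935]).T),np.hypot(*(P-Q).T)].round(4))
E
python3 nxt.py .024 290 305 320 335
```

```text
[[0.5204 0.1703 0.0284 0.0441]
 [0.5315 0.185  0.0288 0.0495]
 [0.5318 0.2015 0.0289 0.0525]
 [0.5213 0.2164 0.0288 0.0534]
 [0.5037 0.221  0.0275 0.0512]
 [0.4866 0.2132 0.0262 0.0475]]
now [0.5144 0.1633 0.1816] [ 178.7    1.  -101.2] r 0.0286 ang -87.0 F [ 2.7 -0.8  0. ] w 0.0082
290 -0.29 -0.22
305 -0.16 -0.2
320 -0.2 -0.15
335 -0.23 -0.09
```

All six beads have shifted at least 44 mm. Releasing the rod here, close to the wall.

```bash
python3 -m inch '[{"x":0,"y":0,"z":0.1,"yaw":0},{"x":0,"y":0,"z":0,"yaw":0},{"x":0,"y":0,"z":0,"yaw":0},{"x":0,"y":0,"z":0,"yaw":0},{"x":0,"y":0,"z":0,"yaw":0}]' 1
python3 -m inch '[{"x":0,"y":0,"z":0,"yaw":0},{"x":0,"y":0,"z":0,"yaw":0},{"x":0,"y":0,"z":0,"yaw":0},{"x":0,"y":0,"z":0,"yaw":0},{"x":0,"y":0,"z":0,"yaw":0}]'
python3 -m inch '[{"x":0,"y":0,"z":0,"yaw":0},{"x":0,"y":0,"z":0,"yaw":0},{"x":0,"y":0,"z":0,"yaw":0}]'
python3 - <<'E'
from h import *
p,d=r.capture("side")
cv2.imwrite("pics/s2.png",cv2.resize(p[195:305,140:250],(600,600),interpolation=cv2.INTER_CUBIC)[:,:,::-1])
E
```

```text
time_s: 10.17
tcp_pos: [0.5155, 0.1633, 0.1778]
eef_rot: [178.7, 0.9, -101.3]
contact_force: [-1.3, 0.4, 0.0]
gripper_width: 0.0361
time_s: 10.58
tcp_pos: [0.515, 0.1639, 0.1783]
eef_rot: [178.7, 0.9, -101.2]
contact_force: [0.7, 0.2, -0.2]
gripper_width: 0.0699
time_s: 10.83
tcp_pos: [0.515, 0.164, 0.1785]
eef_rot: [178.7, 0.9, -101.2]
contact_force: [0.1, -0.3, -0.4]
gripper_width: 0.0861
```

View pics/s2.png

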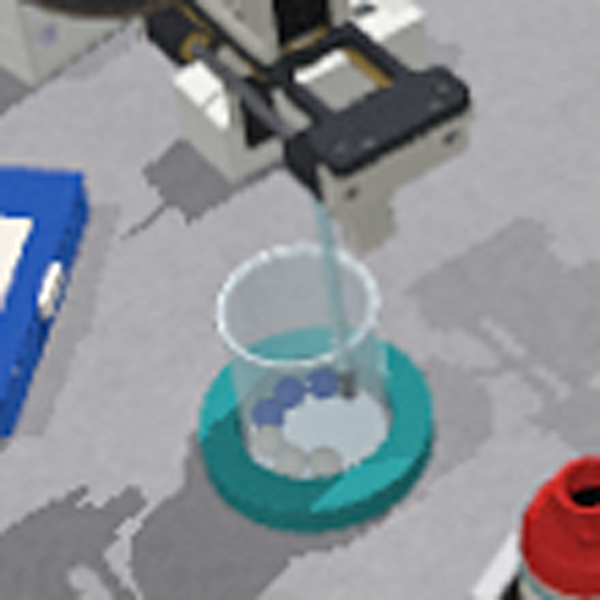

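The rod stands free in the beaker, leaning against the rim, with its tip at (347,388). Rising clear now.

```bash
python3 -m inch '[{"x":0,"y":0,"z":-0.3,"yaw":0},{"x":0,"y":0,"z":-0.6,"yaw":0},{"x":0,"y":0,"z":-0.9,"yaw":0},{"x":0,"y":0,"z":-0.9,"yaw":0},{"x":0,"y":0,"z":-0.9,"yaw":0}]' 1
python3 -m inch '[{"x":0,"y":0,"z":-0.3,"yaw":0},{"x":0,"y":0,"z":0,"yaw":0},{"x":0,"y":0,"z":0,"yaw":0}]'
cat > go.py <<'E'
from h import *
import sys
s=r.get_state();p=s["tcp_pos"];y=np.radians(s["eef_rot"][2]);v=(np.array([float(a) for a in sys.argv[1:3]])-p[:2])/.025
print("joints",s["joints"].round(1),"pos",p.round(4),"rpy",s["eef_rot"].round(1),"rows total x",(v@[np.cos(y),np.sin(y)]).round(2),"y",(v@[np.sin(y),-np.cos(y)]).round(2))
E
python3 go.py .472 -.218
python3 - <<'E'
from h import *
p,d=r.capture("side")
cv2.imwrite("pics/s3.png",cv2.resize(p[195:305,140:250],(600,600),interpolation=cv2.INTER_CUBIC)[:,:,::-1])
# rod ellipsis: pixel of teal-ish rod above the rim
h=cv2.cvtColor(p,cv2.COLOR_RGB2HSV);m=cv2.inRange(h,(80,60,90),(98,255,255));m[:215]=m[:215]
k,l,st,c=cv2.connectedComponentsWithStats(m);print([(st[i].tolist()) for i in range(1,k) if st[i,4]>8 and 150<c[i][0]<240 and 190<c[i][1]<300])
E
```

```text
time_s: 11.3
tcp_pos: [0.5141, 0.1605, 0.268]
eef_rot: [178.3, 0.5, -101.3]
contact_force: [-0.8, 1.1, 0.5]
gripper_width: 0.0875
time_s: 11.55
tcp_pos: [0.5165, 0.161, 0.2826]
eef_rot: [178.7, 0.9, -101.2]
contact_force: [-0.3, -0.0, -0.3]
gripper_width: 0.0876
joints [ 37.    6.8 -11.   -1.6 -72.5 -47.7] pos [0.5165 0.161  0.2826] rpy [ 178.7    0.9 -101.2] rows total x 15.22 y -1.21
[[196, 221, 3, 5, 10], [185, 255, 17, 6, 75], [176, 257, 44, 36, 656]]
```

View pics/s3.png

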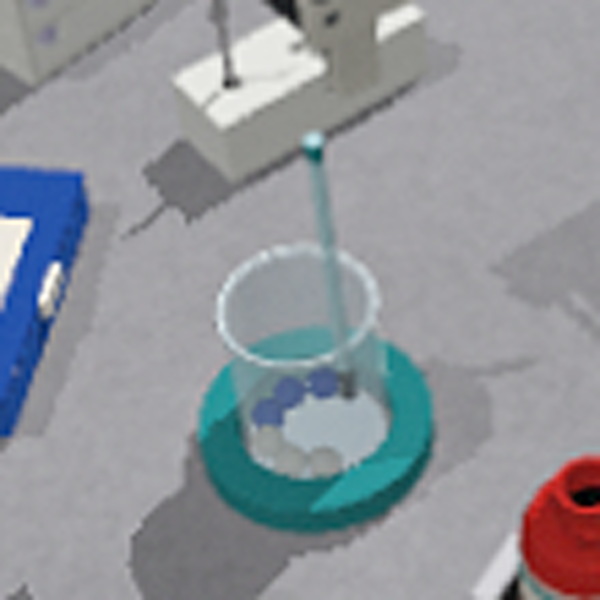

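The rod stands on its own, with its teal end at (313,140) and its tip at (347,388), and all beads are in. On to the cap.

```bash
python3 -m inch '[{"x":1,"y":-0.08,"z":0,"yaw":0},{"x":1,"y":-0.08,"z":0,"yaw":0},{"x":1,"y":-0.08,"z":0,"yaw":0},{"x":1,"y":-0.08,"z":0,"yaw":0},{"x":1,"y":-0.08,"z":0,"yaw":0}]'
python3 -m inch '[{"x":1,"y":-0.08,"z":0,"yaw":0},{"x":1,"y":-0.08,"z":0,"yaw":0},{"x":1,"y":-0.08,"z":0,"yaw":0},{"x":1,"y":-0.08,"z":0,"yaw":0},{"x":1,"y":-0.08,"z":0,"yaw":0}]'
python3 -m inch '[{"x":1,"y":-0.08,"z":0,"yaw":0},{"x":1,"y":-0.08,"z":0,"yaw":0},{"x":1,"y":-0.08,"z":0,"yaw":0},{"x":0.7,"y":-0.08,"z":0,"yaw":0},{"x":0.4,"y":0,"z":0,"yaw":0}]'
python3 go.py .472 -.218
```

```text
time_s: 12.02
tcp_pos: [0.4994, 0.0355, 0.2738]
eef_rot: [178.2, 0.6, -100.9]
contact_force: [0.2, -0.7, -0.6]
gripper_width: 0.0878
time_s: 12.43
tcp_pos: [0.4806, -0.095, 0.2659]
eef_rot: [177.7, 0.4, -100.9]
contact_force: [1.0, -0.5, 0.1]
gripper_width: 0.0875
time_s: 12.85
tcp_pos: [0.464, -0.2037, 0.2582]
eef_rot: [177.1, 0.3, -101.0]
contact_force: [0.6, -0.1, -1.3]
gripper_width: 0.088
joints [ -2.1   5.7 -15.9  -0.8 -71.3  -8.6] pos [ 0.464  -0.2037  0.2582] rpy [ 177.1    0.3 -101. ] rows total x 0.5 y -0.42
```

```bash
python3 -m inch '[{"x":0.5,"y":-0.42,"z":0,"yaw":0},{"x":0,"y":0,"z":0.2,"yaw":0},{"x":0,"y":0,"z":0.8,"yaw":0},{"x":0,"y":0,"z":0.8,"yaw":0},{"x":0,"y":0,"z":0.3,"yaw":0}]'
python3 -m inch '[{"x":0,"y":0,"z":0,"yaw":0},{"x":0,"y":0,"z":0,"yaw":0}]'
python3 go.py .472 -.218
```

```text
time_s: 13.27
tcp_pos: [0.4674, -0.2193, 0.2005]
eef_rot: [176.9, 0.4, -101.3]
contact_force: [-0.1, 0.8, 0.3]
gripper_width: 0.0875
time_s: 13.43
tcp_pos: [0.4656, -0.2183, 0.1979]
eef_rot: [176.5, 0.3, -101.2]
contact_force: [0.3, 0.4, 0.2]
gripper_width: 0.0883
joints [ -3.8   9.3 -19.8  -0.9 -64.3  -7. ] pos [ 0.4656 -0.2183  0.1979] rpy [ 176.5    0.3 -101.2] rows total x -0.06 y -0.25
```

```bash
python3 -m inch '[{"x":-0.06,"y":-0.42,"z":0.2,"yaw":0},{"x":0,"y":0,"z":0.7,"yaw":0},{"x":0,"y":0,"z":0.7,"yaw":0},{"x":0,"y":0,"z":0.7,"yaw":0},{"x":0,"y":0,"z":0.2,"yaw":0}]'
python3 go.py .472 -.218
python3 - <<'E'
from h import *
p,d=r.capture("side");q,_=r.capture("top");u=proj("side",[.472,-.218,.14])[0].astype(int);v=proj("top",[.472,-.218,.14])[0].astype(int);print(u,v)
f=lambda p,c:cv2.resize(p[c[1]-45:c[1]+45,c[0]-35:c[0]+35],(400,514),interpolation=cv2.INTER_CUBIC)
cv2.imwrite("pics/k1.png",np.hstack([f(p,u),f(q,v)])[:,:,::-1])
E
```

```text
time_s: 13.85
tcp_pos: [0.4795, -0.2174, 0.1378]
eef_rot: [177.1, 0.3, -101.0]
contact_force: [-1.1, 0.3, 0.0]
gripper_width: 0.0874
joints [ -3.5  13.4 -23.3  -0.8 -56.1  -7. ] pos [ 0.4795 -0.2174  0.1378] rpy [ 177.1    0.3 -101. ] rows total x 0.08 y 0.29
[289 173] [276 191]
```

```bash
python3 -m inch '[{"x":0.08,"y":0.29,"z":0.1,"yaw":0},{"x":0,"y":0,"z":0.1,"yaw":0}]'
python3 go.py .472 -.218
```

```text
time_s: 14.12
tcp_pos: [0.4737, -0.2184, 0.1365]
eef_rot: [177.4, 0.3, -101.0]
contact_force: [-0.0, 0.4, -0.5]
gripper_width: 0.0872
joints [ -3.6  13.  -24.2  -0.7 -55.4  -6.9] pos [ 0.4737 -0.2184  0.1365] rpy [ 177.4    0.3 -101. ] rows total x -0.0 y 0.07
```

View pics/k1.png

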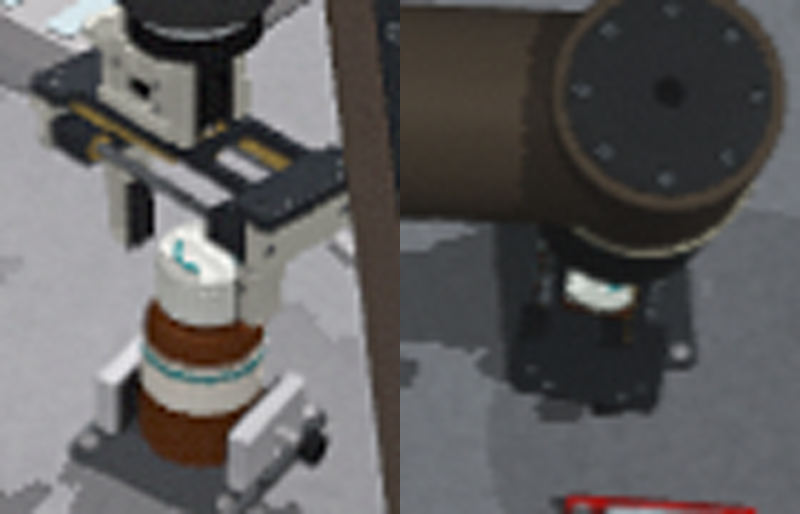

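The fingers straddle the cap on both sides, with the cap at (195,275) in the left half. Closing at full grip.

```bash
python3 -m inch '[{"x":0,"y":0.04,"z":0.2,"yaw":0},{"x":0,"y":0,"z":0.1,"yaw":0},{"x":0,"y":0,"z":0.05,"yaw":0},{"x":0,"y":0,"z":0.05,"yaw":0},{"x":0,"y":0,"z":0.03,"yaw":0}]' -1 60
python3 -m inch '[{"x":0,"y":0,"z":0.03,"yaw":0},{"x":0,"y":0,"z":0,"yaw":0},{"x":0,"y":0,"z":0,"yaw":0}]'
```

```text
time_s: 14.53
tcp_pos: [0.4733, -0.2184, 0.1275]
eef_rot: [177.7, 0.3, -101.0]
contact_force: [0.3, -0.3, -0.4]
gripper_width: 0.0597
time_s: 14.78
tcp_pos: [0.4732, -0.2184, 0.1274]
eef_rot: [177.7, 0.3, -100.9]
contact_force: [0.5, -0.4, -0.7]
gripper_width: 0.0557
```

```bash
python3 -m inch '[{"x":0,"y":0,"z":0.12,"yaw":0},{"x":0,"y":0,"z":0.12,"yaw":0},{"x":0,"y":0,"z":0.12,"yaw":0}]'
python3 -m inch '[{"x":0,"y":0,"z":0.1,"yaw":0},{"x":0,"y":0,"z":0.1,"yaw":0}]'
```

```text
time_s: 15.03
tcp_pos: [0.4733, -0.2185, 0.1206]
eef_rot: [177.7, 0.2, -100.9]
contact_force: [-13.4, 10.9, 45.2]
gripper_width: 0.056
time_s: 15.2
tcp_pos: [0.4733, -0.2185, 0.1207]
eef_rot: [177.8, 0.2, -100.8]
contact_force: [-9.4, 7.9, 28.7]
gripper_width: 0.056
```

```bash
python3 -m inch '[{"x":0,"y":0,"z":0.06,"yaw":-0.7},{"x":0,"y":0,"z":0.06,"yaw":-0.8},{"x":0,"y":0,"z":0.06,"yaw":-0.8},{"x":0,"y":0,"z":0.06,"yaw":-0.8},{"x":0,"y":0,"z":0.06,"yaw":-0.8}]'
python3 go.py .472 -.218
```

```text
time_s: 15.62
tcp_pos: [0.4745, -0.2186, 0.1208]
eef_rot: [178.3, 0.6, -84.5]
contact_force: [-6.7, 8.0, 20.0]
gripper_width: 0.0559
joints [ -3.4  13.6 -25.9  -0.4 -52.3   9.2] pos [ 0.4745 -0.2186  0.1208] rpy [178.3   0.6 -84.5] rows total x -0.03 y 0.1
```

```bash
python3 -m inch '[{"x":0,"y":0,"z":0.06,"yaw":-0.8},{"x":0,"y":0,"z":0.06,"yaw":-0.8},{"x":0,"y":0,"z":0.06,"yaw":-0.8},{"x":0,"y":0,"z":0.06,"yaw":-0.8},{"x":0,"y":0,"z":0.06,"yaw":-0.8}]'
python3 -m inch '[{"x":0,"y":0,"z":0.06,"yaw":-0.8},{"x":0,"y":0,"z":0.06,"yaw":-0.8},{"x":0,"y":0,"z":0.06,"yaw":-0.8},{"x":0,"y":0,"z":0.06,"yaw":-0.8},{"x":0,"y":0,"z":0.06,"yaw":-0.8}]'
python3 -m inch '[{"x":0,"y":0,"z":0.06,"yaw":-0.8},{"x":0,"y":0,"z":0.06,"yaw":-0.8},{"x":0,"y":0,"z":0.06,"yaw":-0.6},{"x":0,"y":0,"z":0.04,"yaw":0}]'
python3 -c "
from plant import r;s=r.get_state();print(s['contact_force'],s['moment'])"
```

```text
time_s: 16.03
tcp_pos: [0.4737, -0.2184, 0.121]
eef_rot: [178.5, 1.0, -67.6]
contact_force: [-6.3, 2.8, 16.7]
gripper_width: 0.056
time_s: 16.45
tcp_pos: [0.4732, -0.219, 0.1211]
eef_rot: [178.8, 1.1, -50.6]
contact_force: [-5.9, 4.3, 16.6]
gripper_width: 0.0558
time_s: 16.78
tcp_pos: [0.473, -0.2196, 0.1214]
eef_rot: [179.0, 1.1, -41.0]
contact_force: [-3.5, 3.5, 8.8]
gripper_width: 0.0553
[-3.51448467  3.4526975   8.77472254] [ 1.0118483   1.44449028 -0.06369325]
```

Turned 60°. Lifting gently and watching the force.

```bash
python3 -m inch '[{"x":0,"y":0,"z":-0.15,"yaw":0},{"x":0,"y":0,"z":-0.2,"yaw":0},{"x":0,"y":0,"z":-0.2,"yaw":0}]'
python3 -m inch '[{"x":0,"y":0,"z":-0.3,"yaw":0},{"x":0,"y":0,"z":-0.3,"yaw":0},{"x":0,"y":0,"z":-0.3,"yaw":0}]'
```

```text
time_s: 17.03
tcp_pos: [0.473, -0.2196, 0.1359]
eef_rot: [179.0, 1.2, -41.0]
contact_force: [0.1, -0.0, -0.8]
gripper_width: 0.0558
time_s: 17.28
tcp_pos: [0.4732, -0.2196, 0.1591]
eef_rot: [178.9, 1.2, -41.0]
contact_force: [0.2, -0.8, -0.4]
gripper_width: 0.0557
```

```bash
python3 -m inch '[{"x":0,"y":0,"z":-0.4,"yaw":0},{"x":0,"y":0,"z":-0.5,"yaw":0},{"x":0,"y":0,"z":-0.4,"yaw":0},{"x":0,"y":0,"z":-0.2,"yaw":0},{"x":0,"y":0,"z":0,"yaw":0}]'
python3 -m inch '[{"x":0,"y":0,"z":0,"yaw":0},{"x":0,"y":0,"z":0,"yaw":0},{"x":0,"y":0,"z":0,"yaw":0}]'
python3 go.py .472 -.218
python3 - <<'E'
from h import *
s=r.get_state();t=s["tcp_pos"];print(s["gripper_width"],s["qd"].round(2))
p,d=r.capture("side");cv2.imwrite("pics/end.png",p[:,:,::-1]);h=cv2.cvtColor(p,cv2.COLOR_RGB2HSV)
e=lambda m,b:(lambda q:(len(q),(q.mean(0)+[b[0],b[1]])[:2].round(1).tolist() if len(q) else 0,q[:,1].min()+b[1],q[:,1].max()+b[1]))(np.argwhere(m[b[1]:b[3],b[0]:b[2]])[:,::-1]) if m[b[1]:b[3],b[0]:b[2]].any() else None
u=proj("side",[t[0],t[1],.132])[0].astype(int);print("mouth px",u, "colours down column (rgb) and z if on axis:")
for v in range(u[1]-40,u[1]+14,3): 
    print(v,p[v,u[0]].tolist(),round(float(d[v,u[0]]),3),(depthpts("side",d,(np.indices(d.shape)[0]==v)&(np.indices(d.shape)[1]==u[0]))).round(3).tolist())
print("rod top",e(cv2.inRange(h,(80,100,60),(98,255,255))>0,(185,205,210,235)))
print("blue beads",e(cv2.inRange(h,(110,80,50),(130,255,255))>0,(175,255,220,290)))
m=cv2.inRange(h,(80,110,40),(98,255,255));m[:, :170]=0;m[:,225:]=0;m[:230]=0;m[300:]=0
w,v=np.nonzero(m)[::-1];P=plane("side",np.c_[w,v],.022)[:,:2].astype(np.float32);print("ring enc",cv2.minEnclosingCircle(P),"was .5003 .2013 r .0687")
E
```

```text
time_s: 17.7
tcp_pos: [0.4756, -0.2198, 0.2026]
eef_rot: [179.0, 1.1, -41.0]
contact_force: [0.5, -1.2, -0.4]
gripper_width: 0.0554
time_s: 17.95
tcp_pos: [0.4755, -0.2197, 0.2025]
eef_rot: [179.1, 1.1, -41.0]
contact_force: [0.3, 1.2, -0.4]
gripper_width: 0.0561
joints [ -3.2   8.6 -20.3   0.1 -62.4  52.2] pos [ 0.4755 -0.2197  0.2025] rpy [179.1   1.1 -41. ] rows total x -0.15 y 0.04
0.05614770527023043 [-0.06  0.14 -0.33 -0.04  0.14  0.02]
mouth px [289 174] colours down column (rgb) and z if on axis:
134 [149, 149, 140] 1.319 [[0.467, -0.198, 0.308]]
137 [27, 33, 34] 1.325 [[0.466, -0.198, 0.297]]
140 [135, 115, 72] 1.334 [[0.467, -0.199, 0.285]]
143 [170, 170, 174] 1.825 [[0.691, -0.53, -0.004]]
146 [91, 93, 96] 1.334 [[0.459, -0.189, 0.272]]Traceback (most recent call last):
  File "<stdin>", line 7, in <module>
  File "h.py", line 19, in depthpts
    v,u=np.nonzero(m&(dep>0)); o,d=ray(n,np.c_[u,v]); return o+d*dep[v,u][:,None]
                                   ~~~^^^^^^^^^^^^^^
  File "h.py", line 6, in ray
    K,D,P=cal(n); s=cv2.undistortPoints(np.array(uv,float).reshape(-1,1,2),K,D).reshape(-1,2)
                    ~~~~~~~~~~~~~~~~~~~^^^^^^^^^^^^^^^^^^^^^^^^^^^^^^^^^^^^^^^^
cv2.error: OpenCV(4.12.0) /io/opencv/modules/calib3d/src/undistort.dispatch.cpp:347: error: (-215:Assertion failed) CV_IS_MAT(_src) && CV_IS_MAT(_dst) && (_src->rows == 1 || _src->cols == 1) && (_dst->rows == 1 || _dst->cols == 1) && _src->cols + _src->rows - 1 == _dst->rows + _dst->cols - 1 && (CV_MAT_TYPE(_src->type) == CV_32FC2 || CV_MAT_TYPE(_src->type) == CV_64FC2) && (CV_MAT_TYPE(_dst->type) == CV_32FC2 || CV_MAT_TYPE(_dst->type) == CV_64FC2) in function 'cvUndistortPointsInternal'
```

Run:
```python
from h import *
p,d=r.capture("side");h=cv2.cvtColor(p,cv2.COLOR_RGB2HSV)
I=np.indices(d.shape)
m=(abs(I[1]-289)<14)&(I[0]>140)&(I[0]<205)&(d>0)&(h[:,:,1]<45)&(h[:,:,2]>150)
P=depthpts("side",d,m);q=P[(np.hypot(P[:,0]-.474,P[:,1]+.219)<.04)&(P[:,2]>.1)]
print("white near axis: z histogram",np.histogram(q[:,2],np.arange(.1,.26,.01)))
m=(abs(I[1]-289)<14)&(I[0]>140)&(I[0]<205)&(d>0);m2=(h[:,:,0]<15)&(h[:,:,1]>100)
q=depthpts("side",d,m&m2);print("brown z max",q[:,2].max(),len(q))
m=cv2.inRange(h,(80,100,60),(98,255,255));m[:205]=0;m[235:]=0;m[:,:185]=0;m[:,210:]=0;print("rod band px",np.argwhere(m).mean(0)[::-1])
m=cv2.inRange(h,(112,90,50),(130,255,255));m[:255]=0;m[290:]=0;m[:,:175]=0;m[:,220:]=0;print("blue px",np.argwhere(m).mean(0)[::-1],(m>0).sum())
m=cv2.inRange(h,(80,110,40),(98,255,255));m[:, :170]=0;m[:,225:]=0;m[:230]=0;m[300:]=0
v,w=np.nonzero(m);P=plane("side",np.c_[w,v],.022)[:,:2].astype(np.float32);print("ring",cv2.minEnclosingCircle(P))
```

```text
white near axis: z histogram (array([ 0,  0,  0,  0,  0,  0,  0,  0,  1, 26, 30, 57, 68,  1,  1]), array([0.1 , 0.11, 0.12, 0.13, 0.14, 0.15, 0.16, 0.17, 0.18, 0.19, 0.2 ,
       0.21, 0.22, 0.23, 0.24, 0.25]))
brown z max 0.13583856413684803 373
rod band px [196.6 223.2]
blue px [196.5 265.5] 2
ring ((0.49946141242980957, 0.20125159621238708), 0.0681348592042923)
```

The cap's lower edge is at about 0.19, roughly 58 mm above the bared neck (brown visible up to 0.136). The rod and beaker are unchanged, so I'm handing in.

```bash
python3 -c "
from plant import r
print(r.close_job()); s=r.get_state(); print(s['time_s'],s['tcp_pos'],s['gripper_width'])"
```

```text
the job is handed in; nothing more can be done
None
the job is handed in; nothing more can be done
```

The job is handed in at about 18 s of the 61 s allowed. No verdict was reported.

**What I did:**
- **Stirring:** I took the rod from the stand and swept it about 230° round the beaker at roughly 25–28 mm radius. The camera showed every bead shifted at least 44 mm. I then let go of the rod, and it stayed upright, leaning in the beaker.
- **Cap:** I gripped the white cap with 60 N and pressed it about 6.7 mm down to its stop. I turned it 60° counter-clockwise while it was down and lifted it off without resistance.

**Last checks:**
- **Cap position:** its lower edge was about 58 mm above the mouth, within about 4 mm of the axis. The tool tilt was about 1.5° and the finger opening 56 mm.
- **Bottle:** the bare brown neck showed up to 0.136 m, so the cap was off.
- **Rod and beaker:** the rod's band was where it had been after release, and the beaker had moved about 1 mm.

**What was weaker or went wrong:**
- The fingers closed slowly, so they gripped the rod about 25 mm higher than I had planned. It caused no trouble.
- My final colour check for the blue beads found only 2 pixels, so it did not confirm them. The last evidence that all six beads were in the beaker is the picture taken just after the rod was released.
- I did not check the bystanders again with the camera. No unexpected contact force appeared while moving past them.

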